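# Strip the cream cutter for washing: left-hand cutter nut

## Robot

A 7-joint arm with a two-finger parallel gripper is mounted at the origin on the work surface. World frame = base frame: x ahead of the robot, y to its left, z up, the work surface at z = 0. Lengths are in mm, angles in rad, forces in N, time in s.
With the tool pointing down it reaches from about 400 to 900 mm from the base axis. Payload 5.6 kg.
Tool frame: the origin (TCP) lies midway between the tips of the shut fingers; the grasp point (between the pads) lies 19 mm behind it; z points along the fingers, y is the line along which they close (so a half turn about z gives the same grasp; the last joint's range is limited). The gripper opens to 92 mm and grips with 3 to 60 N. Pads are 20 mm wide; open, the fingers measure 128 mm over their backs; the gripper's body (75 mm by 189 mm) begins 69 mm behind the grasp point.
Start: joints at [1.17, 0.468, -0.012, 1.603, 0.006, 1.071, -0.056], TCP at [227.599, -608.858, 214.592] pointing down, gripper open.
Joint ranges: [-2.53, 2.53], [-0.31, 2.02], [-1.57, 1.55], [0.28, 2.44], [-1.29, 4.43], [0.15, 1.84], [-2.92, 2.92]. Speed limits (rad/s): [2.57, 2.57, 3.14, 3.14, 3.14, 3.14, 3.14].

## Interface

Orientations are given as a rotation vector (axis times angle).
In Python, from cell import robot, grip, kin, viewer gives the robot as it stands. Calls block until the motion is done:
- robot.movep(position, orientation): joint-space move of the TCP to a pose.
- robot.servo_line(position, feed=150, rotation=None): straight line of the TCP; rotation=None keeps the orientation; feed is the mean speed in mm/s.
- robot.goto_joints(angles): joint-space move.
- grip(opening, newtons=None): opening from 0.0 (shut) to 1.0 (fully open); newtons is the grip in N (None keeps the last); returns when the fingers have stopped.
- robot.hold(seconds).
- kin.ik(position, orientation): joint angles nearest the present ones, or None.
- robot.observe(): the state.
- viewer.read_camera(name): name is "side" or "top" or "wrist"; returns the picture (480x640x3 uint8, red, green, blue); there is no depth.
- viewer.camera_info(name): a dict with "camera_matrix" (3x3 intrinsics, pixels), "k1" (the pictures are not rectified: a ray, as slopes to the right and down, at radius r is drawn at 1 + k1 r^2 times it, then the intrinsics apply), "R" (3x3) and "t" (3): a world point X has camera coordinates R X + t. Camera axes: x right, y down, z forward; pixel columns grow to the right and rows downward; lengths in mm; the calibration is good to about 2 mm. A picture is of the moment at which its call begins: read the wrist's pose just before it. camera_info takes no time and is no camera call; for the wrist camera it gives the pose at the moment of the call.
A pose or a line that the arm cannot do raises robot.IKError and nothing moves.
- robot.job_done(): hands the job in; it is judged then, once.
Trained networks look in the newest picture that a camera, given by its name, has taken for a name from the list of things; names that differ only in an ending like _2 or _b are one class to them, and where a whole thing is asked for, a point or a joint stands for the part that bears it (a point fixed in the world has none). Each returns a list of dicts, best first, with "confidence" (0 to 1); they miss things now and then, are a little off and sometimes report something else, mostly with a low value. They report only what shows in the picture. A call takes as long as a camera call.
- viewer.silhouettes(name, camera): "mask" (480x640 bool, what is visible of it).
- viewer.pinpoint(name, camera): "at" ([x, y, z] in mm, in the coordinates of the camera as it stood for that picture, good to about 4 mm: a listed point, or the origin of a listed thing).
The state is a dict: "t": time; "joints": joint angles; "joint_velocities": joint speeds; "joint_torque": joint torques, N m; "tcp_pos": TCP position; "tcp_rot": TCP orientation; "contact_force": force on the tool from outside, world axes, zero at the start; "wrist_torque": the same for the moment, N m; "grip_width": opening from 0.0 (shut) to 1.0 (fully open); "grip_force": force on a finger pad.
Only numpy, scipy, OpenCV 4.12 (cv2) and the standard library are available. Lean on these libraries where they do the work, as an engineer would, in place of code of your own. Each camera call takes 0.05 s, during which the arm holds its last target. There are 200 camera calls.

## Task

Strip the cream mixer for washing. Lift the clear lid off the bowl and lay it flat, knob up, in the middle of the square ribbed mat; then unscrew the black hexagonal nut on the spindle, which has a left-hand thread (it loosens clockwise seen from above), and put it down in the grey wash tub; then lift the cutter off the spindle and stand it upright on its hub on the floor of the tub, next to the nut. Lower the parts rather than dropping them, and do not push about the pots, bottle, beaker and spatula that stand around.

Things in the scene. Friction and masses are not known exactly. Their poses are not given: they have to be found in the camera images.
- mixer: Fixed table-top cutter-mixer: round white motor base (radius 106 mm) with a control box towards -x (to 150 mm from the axis), on it an open steel bowl: outer radius 90, inner 83 mm, inner floor at z = 130, rim at z = 232 mm; black bowl handle towards -x (to 133 mm from the axis, top at z = 210). Origin: on the bowl's axis at table level, z up; it may stand turned about z.
- spindle_seat (a point): Point on the spindle's axis 200 mm above the table, level with the top face of the cutter's hub, on which the nut sits. Above it the fixed upright steel spindle has a coarse left-hand thread (outer radius 18 mm, three starts, 27 mm rise per turn) and ends 28 mm higher; below it the spindle is smooth, radius 15.5 mm. It does not turn.
- lid: Loose round lid, 192 mm across, 0.22 kg: clear disc (top face 26 mm above the origin) with a 12 mm deep grey skirt that hangs over the bowl's rim with 2.5 mm play; a low grey stopper 58 mm out along +x, up to 33 mm. Origin: centre of the skirt's lower edge, z up; at the start 220 mm above the table, on the bowl.
- nut: Loose black hexagonal cap nut, 56 mm across flats, 65 across corners, 36 mm high, about 0.11 kg, screwed down on the hub. Origin: centre of its open underside, z up; its flats face 0, 60, 120 .. degrees from its x axis. Clockwise from above it loosens and climbs 4.3 mm per rad; counter-clockwise it jams within 0.4 rad.
- cutter: Loose cutter, 0.3 kg: white tubular hub, outer radius 25, inner 19.5 mm, 70 mm high, with two swept flat steel blades on either side out to 75 mm radius (10 and 26 mm above the underside; above 30 mm the hub is bare). It stands on the bowl's floor over the spindle, 1.5 mm play. Origin: centre of the hub's underside, z up; blades leave along +x and -x, swept counter-clockwise.
- tub: Fixed open grey wash tub 320 x 220 mm (x by y), 60 mm high, walls and floor 4 mm thick, with a 9 mm lip outside around the top; its long side along its x axis. Origin: centre of its underside. It stands to the left or to the right of the mixer.
- mat: Fixed square beige-grey ribbed mat 250 x 250 mm, 3 mm thick, on the other side of the mixer. Origin: centre of its underside.
- pot_a: Loose closed white cream pot, radius 29 mm, 36 mm high; leave it alone. Origin: centre of its underside.
- pot_b: Another such pot; leave it alone.
- pot_c: Another such pot; leave it alone.
- spray: Loose amber spray bottle, radius 17 mm, 112 mm high; leave it alone. Origin: centre of its underside.
- beaker: Loose glass beaker, radius 36 mm, 95 mm high; leave it alone. Origin: centre of its underside.
- spatula: Loose flat steel spatula, 155 mm long along its x axis, about 5 mm thick, lying on the table in front of the mixer; leave it alone. Origin: near its middle, on its underside.
- lid_knob (a point): Middle of the lid's black round knob (radius 18 mm), 50 mm above the lid's origin; the knob reaches from 16 mm below to 16 mm above this point.
- nut_top (a point): Centre of the nut's flat top, 36 mm above its origin. The nut turns with little effort (under 1 N m), stays where it is left part-way, and comes free after about 3.1 rad (180 degrees; 190 to be sure) clockwise from the start, 14 mm up; then it lifts straight off.

How it is judged (in metres and radians):
On the way, in this order (a step that is already met when the one before it is completed fails the run):
1. the lid lies flat on the mat, knob up (horizontal distance between lid and mat below 0.06 m and z of lid in the frame of mat below 0.01 m and angle between lid's own z axis and vertical below 0.1 rad), for 0.2 s.
2. the nut is off the spindle (distance between nut and spindle_seat above 0.06 m), for 0.1 s.
3. the nut lies in the tub, let go, while the cutter is still on its spindle (x of nut in the frame of tub between -0.155 and 0.155 m and y of nut in the frame of tub between -0.105 and 0.105 m and z of nut in the frame of tub below 0.04 m and contact force between the fingers and nut below 0.1 N and horizontal distance between cutter and spindle_seat below 0.02 m), for 0.1 s.
4. the cutter is out of the bowl (horizontal distance between cutter and spindle_seat above 0.12 m), for 0.05 s.
At the end, for the whole second after the job is handed in: The lid lies flat (within 6 degrees) and knob up on the mat, its centre within 60 mm of the mat's centre; the nut is inside the tub, down in it; the cutter stands upright (within 6 degrees) with its hub on the floor of the tub; all three are released and at rest (all of step 1 and x of nut in the frame of tub between -0.155 and 0.155 m and y of nut in the frame of tub between -0.105 and 0.105 m and z of nut in the frame of tub below 0.04 m and x of cutter in the frame of tub between -0.155 and 0.155 m and y of cutter in the frame of tub between -0.105 and 0.105 m and z of cutter in the frame of tub below 0.012 m and angle between cutter's own z axis and vertical below 0.1 rad and linear speed of each of lid, nut, cutter below 0.02 m/s); the robot touches nothing.
It fails at once if a pot, the bottle, the beaker or the spatula is pushed more than 30 mm away (distance of any of pot_a, pot_b, pot_c, spray, beaker, spatula from where it was at the start of the episode above 0.03 m).
It fails at once if the pots, bottle or beaker are tipped over (angle between any of pot_a, pot_b, pot_c, spray, beaker's own z axis and vertical above 0.6 rad).
It fails at once if the lid, nut or cutter is dropped from a height (falls free faster than 0.8 m/s, about 35 mm) ((linear speed of lid above 0.8 m/s and contact force between the fingers and lid below 0.1 N) or (linear speed of nut above 0.8 m/s and contact force between the fingers and nut below 0.1 N) or (linear speed of cutter above 0.8 m/s and contact force between the fingers and cutter below 0.1 N)).
It also fails if it takes over 72 s, if anything falls off the work surface, if the arm or the gripper's body presses on something with over 40 N, if the wrist force passes 120 N, or if a joint passes its speed limit or range.

## Working session

There is one attempt and no reset: what is moved stays moved. The work goes in short steps, each a Python script; the robot and the scene stay as the last script left them, time stands still between calls to the robot, and variables do not carry over. Pictures are saved under pics/ and viewed, at most 10 in all, crops included, and the job is handed in when it is done.

```bash
ls; mkdir -p pics; cat > h.py <<'E'
import numpy as np, cv2
from cell import robot, grip, kin, viewer
from scipy.spatial.transform import Rotation as R
def snap(cam,fn=None):
    info=viewer.camera_info(cam); im=viewer.read_camera(cam)
    if fn: cv2.imwrite('pics/'+fn,cv2.cvtColor(im,cv2.COLOR_RGB2BGR))
    return info,im
def find(name,cam,info,cmin=0.3):
    Rm=np.array(info['R']);t=np.array(info['t'])
    return [((Rm.T@(np.array(d['at'])-t)).round(1),round(d['confidence'],2)) for d in viewer.pinpoint(name,cam) if d['confidence']>=cmin]
def down(yaw): # tool z down, tool y axis horizontal at direction yaw+90deg: x=(cos,sin)
    return (R.from_euler('z',yaw)*R.from_euler('x',np.pi)).as_rotvec()
E
python3 - <<'E'
from h import *
for cam in ['top','side','wrist']:
    info,im=snap(cam,cam+'0.png')
    print(cam)
    for n in ['mixer','lid','lid_knob','tub','mat','pot_a','spray','beaker','spatula']:
        print(n,find(n,cam,info))
o=robot.observe();print(o['t'],o['tcp_pos'],o['tcp_rot'],o['grip_width'])
E
```

```text
pics
top
mixer []
lid [(array([600.9, -44.8, 220.1]), 0.62)]
lid_knob [(array([598.1, -43. , 264.9]), 0.79)]
tub [(array([ 4.587e+02, -4.110e+02,  1.000e-01]), 0.7), (array([382.3, 134.1,  -3.5]), 0.52)]
mat [(array([441.6, 407.1,   1.9]), 0.73)]
pot_a [(array([751.3, 240.4,   2.3]), 0.75), (array([801.5,  20.8,   2.3]), 0.71)]
spray [(array([ 374.7, -151. ,    1.5]), 0.65)]
beaker [(array([ 728.1, -240.6,   -2.3]), 0.7), (array([804.3,  19.1,   3.8]), 0.68)]
spatula [(array([366.9,  -5.8,   0.4]), 0.67)]
side
mixer [(array([602. , -40.1,   1.2]), 0.82)]
lid [(array([603.3, -40. , 218.4]), 0.59)]
lid_knob [(array([595.8, -34.3, 267.7]), 0.94)]
tub [(array([ 465.5, -412.4,    2.7]), 0.81)]
mat []
pot_a [(array([386.2, 137.1,  -0.8]), 0.65), (array([752.1, 242.6,   6. ]), 0.64), (array([805.5,  18.7,  -1. ]), 0.56)]
spray [(array([ 3.761e+02, -1.466e+02,  2.000e-01]), 0.85)]
beaker []
spatula [(array([372.6,   2. ,   1. ]), 0.76), (array([601.4, -41.3,   1.8]), 0.47)]
wrist
mixer []
lid []
lid_knob []
tub []
mat []
pot_a []
spray []
beaker []
spatula []
1.5 [ 227.59901651 -608.86700577  214.5990891 ] [ 3.09141530e+00  5.58905621e-01 -2.09817736e-05] 1.0003364108451216
```

View pics/top0.png

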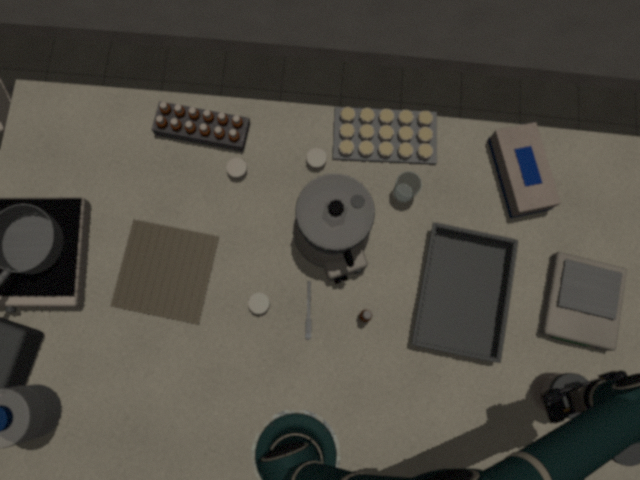

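View pics/side0.png

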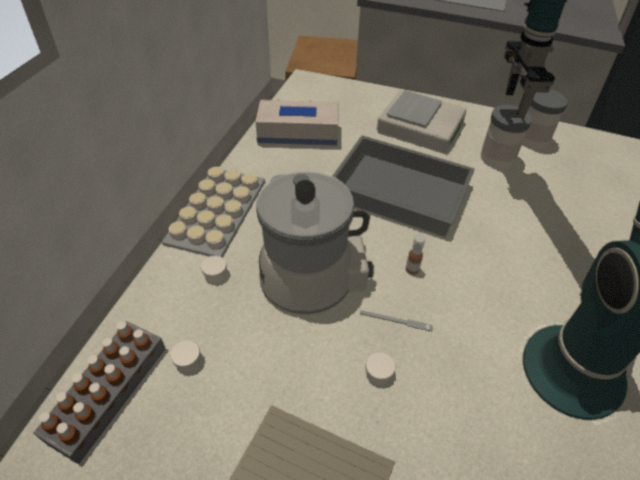

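The top view shows the lid at about (336,210) with its stopper at (358,201), the mat at (165,271) and the tub at (465,292). Pots are at (236,168), (316,158) and (259,303), the spray bottle at (365,316), the beaker at (403,192) and the spatula at (308,310). The side view agrees. The network finds (804,19) as a pot, so the beaker is the one at (728,-240).

```bash
cat >> h.py <<'E'
def world(px,info,z):
    K=np.array(info['camera_matrix']);k=info['k1'];p=(np.asarray(px,float)-K[:2,2])/[K[0,0],K[1,1]]
    u=p.copy()
    for _ in range(20): u=p/(1+k*(u**2).sum(1,keepdims=True))
    Rm=np.array(info['R']);t=np.array(info['t']);c=-Rm.T@t
    d=np.c_[u,np.ones(len(u))]@Rm
    return c+d*((z-c[2])/d[:,2])[:,None]
def rect(name,cam,info,z,pick=0):
    m=viewer.silhouettes(name,cam)[pick]['mask'].astype(np.uint8)
    c=max(cv2.findContours(m,0,cv2.CHAIN_APPROX_NONE)[0],key=cv2.contourArea)[:,0]
    return cv2.minAreaRect(world(c,info,z)[:,:2].astype(np.float32))
E
python3 - <<'E'
from h import *
info,im=snap('top')
print('tub',rect('tub','top',info,60)); print('mat',rect('mat','top',info,3))
print('lidstop',world([[358,201]],info,250),find('lid_knob','top',info),find('tub','top',info))
w=np.array([598,-41])
for y in np.arange(-np.pi,np.pi,np.pi/6):
    r=[kin.ik([598,-41,256],down(y)),kin.ik([445,407,340],down(y)),kin.ik([460,-411,150],down(y))]
    print(round(y,2),[None if q is None else np.round(q,2).tolist() for q in r])
E
```

```text
tub ((460.8958740234375, -412.8785400390625), (243.68467712402344, 338.03900146484375), 84.03361511230469)
mat ((444.4086608886719, 405.8047180175781), (252.63766479492188, 253.2331085205078), 84.43901062011719)
lidstop [[628.10095487 -93.80831147 250.        ]] [(array([597.4, -37.1, 269.7]), 0.69)] [(array([ 460.7, -411.6,    5.9]), 0.59)]
-3.14 [[0.59, 0.47, -0.78, 1.65, 0.35, 1.17, 1.3], [-0.04, 0.52, -1.1, 1.52, 0.47, 1.39, 0.4], [1.14, 0.58, -0.64, 1.71, 0.4, 0.99, 1.92]]
-2.62 [[0.86, 0.74, -1.32, 1.63, 0.73, 1.35, 1.53], [-0.04, 0.52, -1.1, 1.52, 0.47, 1.39, 0.92], [1.49, 0.95, -1.33, 1.69, 0.96, 1.31, 2.06]]
-2.09 [[0.86, 0.74, -1.32, 1.63, 0.73, 1.35, 2.05], [0.04, 0.64, -1.32, 1.52, 0.62, 1.46, 1.33], [0.37, 0.5, 0.41, 1.77, -0.24, 0.93, -2.78]]
-1.57 [[-0.87, 0.69, 1.35, 1.74, -0.7, 1.3, -2.5], [0.04, 0.64, -1.32, 1.52, 0.62, 1.46, 1.85], [0.45, 0.49, 0.3, 1.76, -0.17, 0.92, -2.32]]
-1.05 [[0.15, 0.35, -0.18, 1.68, 0.07, 1.11, -2.66], [0.04, 0.64, -1.32, 1.52, 0.62, 1.46, 2.38], [0.53, 0.48, 0.19, 1.75, -0.11, 0.92, -1.85]]
-0.52 [[0.23, 0.36, -0.28, 1.67, 0.11, 1.12, -2.
[... 250 characters left out ...]
0.39, 0.39, -0.49, 1.66, 0.2, 1.13, -1.2], [-0.61, 0.31, -0.23, 1.56, 0.07, 1.29, -1.91], [0.77, 0.49, -0.12, 1.74, 0.07, 0.92, -0.43]]
1.05 [[0.44, 0.41, -0.56, 1.66, 0.23, 1.14, -0.7], [-0.29, 0.38, -0.67, 1.53, 0.24, 1.32, -1.51], [0.84, 0.5, -0.23, 1.73, 0.13, 0.93, 0.04]]
1.57 [[0.49, 0.42, -0.63, 1.66, 0.27, 1.15, -0.21], [-0.04, 0.52, -1.1, 1.52, 0.47, 1.39, -1.17], [0.92, 0.51, -0.33, 1.73, 0.2, 0.94, 0.52]]
2.09 [[0.54, 0.44, -0.7, 1.65, 0.31, 1.16, 0.29], [-0.04, 0.52, -1.1, 1.52, 0.47, 1.39, -0.65], [1.0, 0.53, -0.43, 1.72, 0.26, 0.95, 0.99]]
2.62 [[0.55, 0.45, -0.72, 1.65, 0.32, 1.16, 0.8], [-0.04, 0.52, -1.1, 1.52, 0.47, 1.39, -0.12], [1.07, 0.55, -0.53, 1.72, 0.33, 0.97, 1.46]]
```

```bash
cat > s1.py <<'E'
from h import *
K=np.array([597.5,-39.])
robot.servo_line([227.6,-608.9,350],feed=300)
robot.movep([*K,350],down(2.09))
info,im=snap('wrist','w1.png'); print(find('lid_knob','wrist',info),find('lid','wrist',info))
info,im=snap('top'); 
o=robot.observe();print(o['t'],o['joints'].round(2) if hasattr(o['joints'],'round') else o['joints'])
E
python3 s1.py
```

```text
[(array([600.1, -35.3, 270.6]), 0.76)] [(array([597.2, -37.4, 218.2]), 0.67)]
4.9667 [ 0.55  0.37 -0.71  1.53  0.25  1.33  0.33]
```

View pics/w1.png

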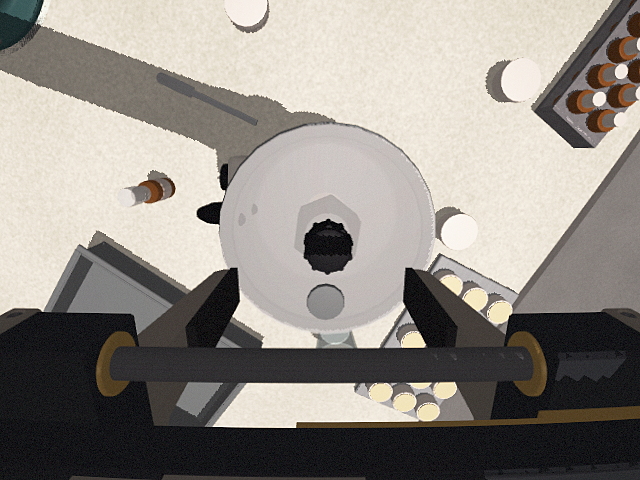

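The wrist view shows the knob at (328,246) between the fingers, and the stopper at (325,301), out of the closing line. Through the lid, the nut's corners point up and down, so its flats already face the fingers.

```bash
cat > s2.py <<'E'
from h import *
K=np.array([598.5,-37.]); M=np.array([444,406.])
robot.servo_line([*K,350],feed=150)
robot.servo_line([*K,257],feed=120)
grip(0.0,25)
o=robot.observe();print(o['t'],o['grip_width'],o['grip_force'],o['contact_force'])
robot.servo_line([*K,300],feed=80)
robot.servo_line([*K,350],feed=200)
o=robot.observe();print(o['t'],o['grip_width'],o['grip_force'],o['contact_force'])
if o['grip_width']<0.1: raise SystemExit('lost')
robot.movep([*M,250],down(2.09))
robot.servo_line([*M,70],feed=200)
info,_=snap('top'); print(find('lid','top',info))
robot.servo_line([*M,41],feed=50)
o=robot.observe();print(o['t'],o['contact_force'])
E
python3 s2.py
```

```text
7.025 0.39319168821094863 24.999919831752777 [ 1.05739164  0.48177318 -0.87029469]
8.1167 0.38458467876193364 24.999533593654633 [-0.24679499  0.22686686 -3.35726491]
[(array([445.6, 395.4,  34.4]), 0.56)]
11.75 [-0.86584111 -0.52889853 -2.80378034]
```

```bash
cat > s3.py <<'E'
from h import *
M=np.array([444,406.])
z=41
while z>33:
    z-=1.5; robot.servo_line([*M,z],feed=30)
    f=robot.observe()['contact_force'][2]
    if f>0: break
print(z,f)
grip(0.8); 
robot.servo_line([*M,110],feed=200)
info,_=snap('top','t3.png'); print(find('lid','top',info),find('nut','top',info),find('cutter','top',info))
S=np.array([598.5,-37.])
robot.servo_line([*M,350],feed=350)
robot.movep([*S,330],down(2.09))
info,_=snap('wrist','w3.png')
for n in ['nut','nut_top','cutter','mixer']: print(n,find(n,'wrist',info))
o=robot.observe();print(o['t'],o['joints'].round(2))
E
python3 s3.py
```

```text
38.0 12.579702831164246
[] [(array([602.5, -40.1, 198.7]), 0.57)] [(array([599.6, -42.5, 128.5]), 0.59)]
nut [(array([ 7.399e+02, -2.342e+02,  5.000e-01]), 0.51)]
nut_top [(array([602.1, -39.3, 236.6]), 0.73)]
cutter [(array([603.6, -41.3, 131.5]), 0.62)]
mixer [(array([606.1, -37.6, 134.7]), 0.65), (array([603.3, -37.9,   3.8]), 0.59)]
16.4667 [ 0.73  0.48 -1.01  1.55  0.42  1.35  0.19]
```

View pics/w3.png

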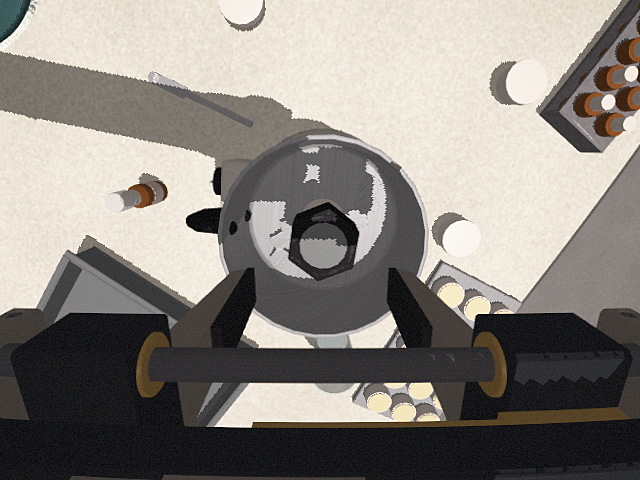

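View pics/t3.png

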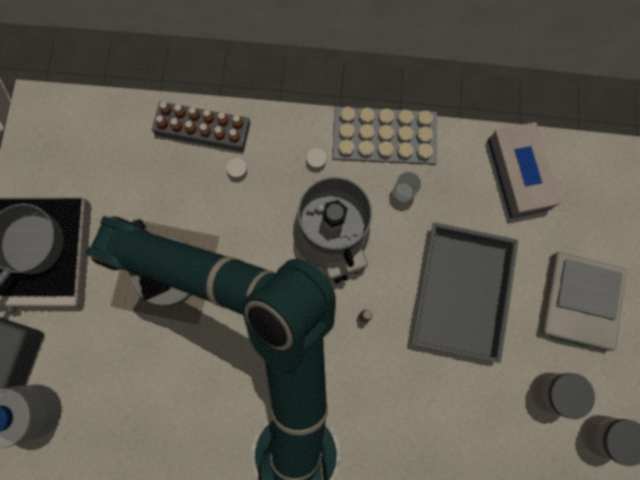

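The wrist view shows the open bowl with the nut's top around (324,241), corners near (329,203), (357,216), (357,262), (320,280), (290,262) and (293,222). The top view shows the lid on the mat, partly hidden by the arm.

```bash
cat > s4.py <<'E'
from h import *
info,im=snap('wrist'); 
P=world([[329,203],[357,216],[357,262],[320,280],[290,262],[293,222]],info,236)[:,:2]
c=P.mean(0); a=np.degrees(np.arctan2(*(P-c).T[::-1])); print(c,a.round(1),(a%60).round(1),np.linalg.norm(P-c,axis=1).round(1))
g=cv2.cvtColor(im,cv2.COLOR_RGB2BGR)[180:300,260:390]; cv2.imwrite('pics/nut.png',cv2.resize(np.clip(g.astype(float)*2.0,0,255).astype(np.uint8),None,fx=6,fy=5,interpolation=2)[:600])
for m in viewer.silhouettes('nut','wrist')[:2]:
    h=cv2.convexHull(np.argwhere(m['mask'])[:,::-1].astype(np.int32))[:,0]
    print(m['confidence'],h.mean(0),cv2.approxPolyDP(h,5,True)[:,0].tolist())
info,_=snap('top'); print('lid',find('lid','top',info),find('lid_knob','top',info))
E
python3 s4.py
```

```text
[601.79047394 -36.4875804 ] [ 113.2   68.9   -3.2  -66.1 -118.2  177. ] [53.2  8.9 56.8 53.9  1.8 57. ] [32.6 34.4 33.2 34.7 34.2 30.6]
0.94 [322.5862069  242.37931034] [[357, 227], [347, 269], [317, 278], [289, 257], [300, 212], [328, 201]]
lid [(array([443. , 396.7,   1.4]), 0.96)] [(array([442.8, 403.5,  50.9]), 0.93), (array([ 460.1, -410.5,    2.6]), 0.46), (array([ 7.519e+02,  2.375e+02, -5.000e-01]), 0.42)]
```

View pics/nut.png

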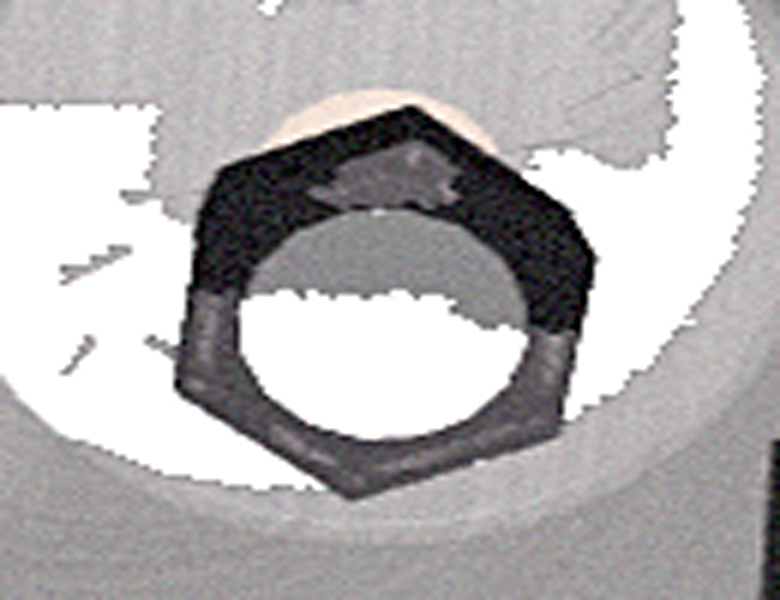

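```bash
cat > s5.py <<'E'
from h import *
from scipy.optimize import least_squares
info=viewer.camera_info('wrist')
P=world([[289.7,257],[318.7,279],[353.3,267],[359.2,231.6]],info,236)[:,:2]
print(P.round(1),np.linalg.norm(np.diff(P,axis=0),axis=1).round(1))
s=1
for s in (1,-1):
    f=lambda v:(P-v[:2]-32.3*np.c_[np.cos(v[2]+s*np.arange(4)*np.pi/3),np.sin(v[2]+s*np.arange(4)*np.pi/3)]).ravel()
    r=min((least_squares(f,[602,-40,a]) for a in range(-3,4)),key=lambda r:r.cost); print(s,r.x[:2],np.degrees(r.x[2])%60,r.fun.round(1))
E
python3 s5.py
```

```text
[[583.2 -63.6]
 [614.3 -68.8]
 [634.5 -44.6]
 [622.6 -15.6]] [31.6 31.5 31.4]
1 [602.82453059 -39.28242044] 50.759192732930586 [ 0.8  0.7  0.   0.7 -0.2 -0.1 -0.6 -1.3]
-1 [624.38242725 -57.10646418] 50.07300170802881 [-20.5  18.3  21.8 -17.2  21.2 -17.8 -22.5  16.8]
```

```bash
cat > s6.py <<'E'
from h import *
C=np.array([602.5,-39.5]); y0=np.radians(170.8)
robot.movep([*C,290],down(y0)); print(robot.observe()['joints'].round(2))
robot.servo_line([*C,206],feed=120)
o=robot.observe();print(o['t'],o['contact_force'].round(1))
grip(0.0,35)
o=robot.observe();print(o['t'],o['grip_width'],o['grip_force'],o['contact_force'].round(1),o['wrist_torque'].round(2))
robot.servo_line([*C,206+4.3*.4],feed=4.3,rotation=down(y0-.4))
o=robot.observe();print(o['t'],o['tcp_pos'].round(1),o['grip_width'],o['contact_force'].round(1),o['wrist_torque'].round(2),o['joints'].round(2))
E
python3 s6.py
```

```text
[ 0.8   0.61 -1.18  1.58  0.58  1.34  0.96]
18.3333 [0.3 0.1 0.5]
18.7333 0.6026834305166928 34.97604489326477 [0.5 0.2 2.6] [ 0.03 -0.09  0.  ]
19.2833 [602.5 -39.6 207.7] 0.6060406044075933 [ 0.3 -0.4  1.2] [-0.1  -0.14  0.01] [ 0.73  0.64 -1.03  1.68  0.59  1.17  0.56]
```

```bash
cat > s7.py <<'E'
from h import *
C=np.array([602.5,-39.5]); y0=np.radians(170.8)
for a in [1.0,1.6,2.2,2.8,3.36]:
    robot.servo_line([*C,206+4.3*a],feed=4,rotation=down(y0-a))
    o=robot.observe();print(o['t'],o['tcp_pos'].round(1),round(o['grip_width'],3),o['contact_force'].round(1),o['joints'].round(2)[6])
robot.servo_line([*C,235],feed=40); o=robot.observe();print(o['contact_force'].round(1),o['grip_width'])
if abs(o['contact_force'][2])<15:
    robot.servo_line([*C,320],feed=200)
    info,_=snap('wrist','w7.png')
    for n in ['nut_top','cutter','mixer']: print(n,find(n,'wrist',info))
    info,_=snap('top'); print(find('nut','top',info),find('cutter','top',info))
o=robot.observe();print(o['t'],o['contact_force'].round(1),o['joints'].round(2))
E
python3 s7.py
```

```text
20.075 [602.6 -39.4 210.3] 0.609 [-0.4 -0.6  0.7] 0.03
20.8667 [602.4 -39.4 212.8] 0.608 [ 0.1 -0.3  2. ] -0.5
21.6583 [602.4 -39.4 215.4] 0.607 [-0.8  0.4  2.7] -1.03
22.45 [602.4 -39.3 218. ] 0.61 [-1.6  0.6  2.5] -1.58
23.2 [602.4 -39.2 220.4] 0.61 [-1.9  2.4  3.3] -2.09
[ 0.4  0.9 -0.6] 0.6063488437266448
nut_top [(array([602.8, -42.8, 350.8]), 0.88)]
cutter [(array([604.9, -36.5, 131.5]), 0.69)]
mixer [(array([600.8, -36.8,   3.7]), 0.58)]
[] [(array([599.3, -41.1, 132.7]), 0.54), (array([801.8,  22.2,   2.5]), 0.48)]
24.6417 [ 0.5 -0.5 -0.7] [ 0.32  0.34 -0.41  1.58  0.14  1.26 -2.06]
```

View pics/w7.png

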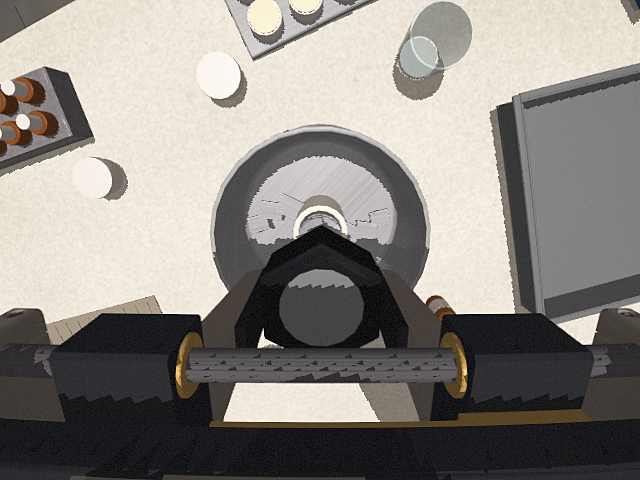

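The wrist view shows the nut in the fingers, clear of the bowl, with its top at (322,308). The white hub and spindle at (320,220) remain in the bowl, and the tub is free to the right.

```bash
cat >> h.py <<'E'
def lower(xy,z,zmin,dz=1.5):
    f0=robot.observe()['contact_force'][2]
    while z>zmin:
        z-=dz; robot.servo_line([*xy,z],feed=30)
        f=robot.observe()['contact_force'][2]
        if f-f0>4: break
    return z,f
E
cat > s8.py <<'E'
from h import *
N=[366,-402]; Y=np.radians(-6); C=np.array([602.5,-39.5])
robot.movep([*N,250],down(Y))
robot.servo_line([*N,60],feed=200)
robot.servo_line([*N,17],feed=60)
print(lower(N,17,6)); 
grip(0.85); print(robot.observe()['grip_width'])
robot.servo_line([*N,130],feed=200)
info,_=snap('top'); print(find('nut','top',info),find('nut_top','top',info))
robot.servo_line([*N,320],feed=350)
robot.movep([*C,330],down(Y))
info,_=snap('wrist','w8.png'); print(find('cutter','wrist',info),find('mixer','wrist',info))
o=robot.observe();print(o['t'],o['contact_force'].round(1),o['joints'].round(2))
E
python3 s8.py
```

```text
(9.5, np.float64(10.216871065895766))
0.8479560360919767
[(array([ 363.4, -404.6,    3.2]), 0.68)] [(array([ 368.5, -400.2,   38.6]), 0.53)]
[(array([606. , -38.6, 133.2]), 0.92)] [(array([601.9, -39.5,   4.2]), 0.57)]
33.3083 [-0.1 -0.2 -0. ] [ 0.43  0.36 -0.55  1.55  0.19  1.29 -1.82]
```

View pics/w8.png

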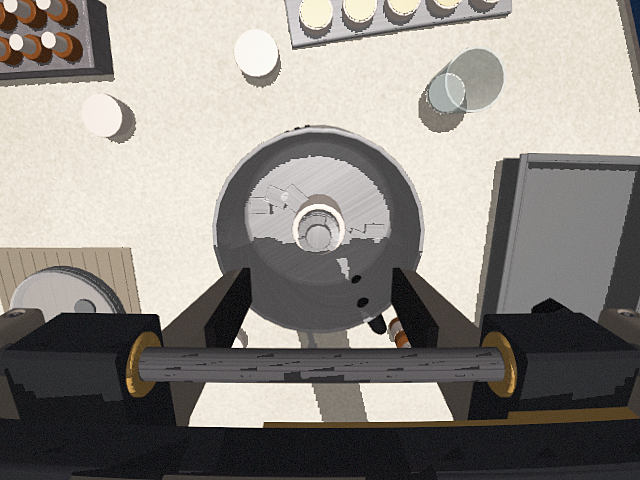

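The wrist view shows the white hub at (318,232) between the fingers. The nut is in the tub at (550,305) and the lid is on the mat at left.

```bash
cat > s9.py <<'E'
from h import *
Y=np.radians(-6); C=np.array([602.5,-39.5]); T=[520,-418]
robot.servo_line([*C,240],feed=200)
robot.servo_line([*C,166],feed=100)
o=robot.observe();print(o['contact_force'].round(1))
grip(0.0,40)
o=robot.observe();print(o['grip_width'],o['grip_force'],o['contact_force'].round(1))
assert .5<o['grip_width']<.6
robot.servo_line([*C,186],feed=40)
o=robot.observe();print(o['contact_force'].round(1),o['wrist_torque'].round(2))
if np.abs(o['contact_force']).max()>20: raise SystemExit('stuck')
robot.servo_line([*C,335],feed=120)
robot.movep([*T,290],down(Y))
robot.servo_line([*T,110],feed=200)
robot.servo_line([*T,47],feed=70)
info,_=snap('top','t9.png'); print(find('cutter','top',info),find('nut','top',info))
o=robot.observe();print(o['t'],o['contact_force'].round(1),o['grip_width'])
E
python3 s9.py
```

```text
[ 0.5 -0.8  0.1]
0.5348257736031404 40.00028100796044 [0.1 0.8 2.4]
[-0.1  0.2 -3.3] [ 0.12 -0.09  0.04]
[(array([ 516.5, -419.6,   11.4]), 0.72)] [(array([ 363.8, -404.3,    3.2]), 0.6), (array([ 376. , -153.4,    0.4]), 0.35)]
41.0917 [ 0.3  1.2 -4.4] 0.5357214644380918
```

```bash
cat > s10.py <<'E'
from h import *
T=[520,-418]
print(lower(T,47,34,1.0))
grip(0.8); robot.hold(.2)
robot.servo_line([*T,130],feed=100)
robot.servo_line([*T,300],feed=350)
robot.movep([450,-150,400],down(np.radians(-6)))
info,_=snap('top','t10.png')
for n in ['lid','nut','cutter']: print(n,find(n,'top',info))
info,_=snap('side'); print(find('cutter','side',info),find('nut','side',info),find('lid','side',info))
info,_=snap('wrist'); im=cv2.imread('pics/t10.png'); cv2.imwrite('pics/t10c.png',cv2.resize(im[130:390,90:540],None,fx=1.7,fy=1.7))
o=robot.observe();print(o['t'],o['contact_force'].round(1))
E
python3 s10.py
```

```text
(39.0, np.float64(6.1120751048629))
lid [(array([442.9, 398.9,   1.7]), 0.77), (array([598. , -43.3, 200.3]), 0.55)]
nut [(array([ 366.2, -408.7,    3. ]), 0.68)]
cutter [(array([ 515.9, -419.9,    2. ]), 0.78)]
[(array([ 515.4, -417.9,    2.8]), 0.87), (array([ 374. , -149.3,    4. ]), 0.68)] [(array([ 366.8, -401.3,    6.3]), 0.98)] []
47.1 [ 0.4 -0.4  0.8]
```

View pics/t10c.png

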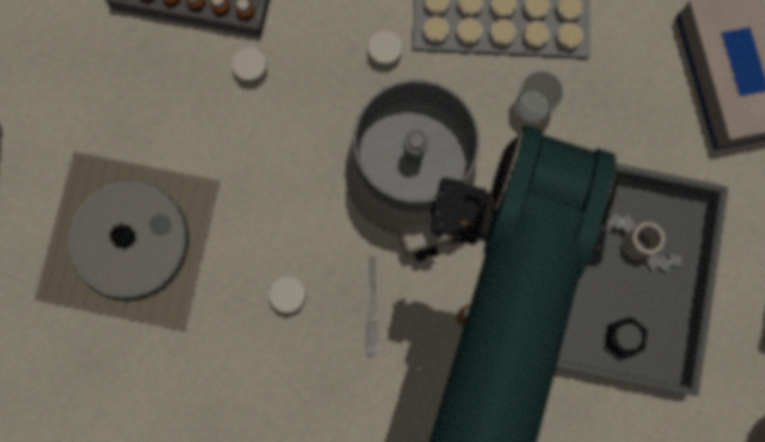

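The picture shows the lid on the mat at (127,238), the cutter upright in the tub at (648,238) and the nut in the tub at (627,338). The surrounding things have not moved.

```bash
python3 -c "
from h import *
print(robot.job_done())"
```

```text
the job is handed in; nothing more can be done
None
```

I handed the job in at about 47 s with the lid knob-up on the mat, the nut and the upright cutter in the tub, and the pots, bottle, beaker and spatula apparently unmoved in the last picture; no verdict was returned.

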